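Find the full storage tin by weight

ROBOT

A 6-joint arm with a two-finger parallel gripper is mounted at the origin on a cart in front of the work surface, level with it; the furniture and walls round the work are solid. World frame = base frame: x ahead of the robot, y to its left, z up, the work surface at z = 0. Lengths are in m, angles in degrees, forces in N, time in s.
With the tool pointing down it reaches from about 0.3 to 0.75 m from the base axis. Payload 8.5 kg.
Tool frame: the origin (TCP) lies at the very end of the fingers, on their centre line; the grasp point (between the pads) lies 19 mm behind it (grip_depth is the distance from the TCP to the grasp point, in m); z points along the fingers, y is the direction in which the jaws open and shut (so a half turn about z gives the same grasp; the last joint's range is limited). The gripper opens to 85 mm and grips with 20 to 120 N. Pads are 22 mm wide; open, the fingers measure 114 mm over their backs; the gripper's body (76 mm by 85 mm) begins 54 mm behind the grasp point. The pads swing forward as they close: fully open they stand 13 mm farther back than shut.
Start: joints at [52.81, 21.807, 74.336, -0, 83.858, -12.336], TCP at [0.231, 0.499, 0.231] pointing down, gripper open.
Joint ranges: [-178.18, 178.18], [-50.72, 133.34], [12.68, 142.11], [-81.47, 261.47], [9.98, 163.14], [-165.26, 165.26]. Speed limits (degrees/s): [136.94, 136.94, 180, 180, 180, 180].

INTERFACE

Orientations are given as a 3x3 rotation matrix whose columns are the frame's x, y, z axes.
In Python, from rig import observe, get_image, close_job, silhouettes, grip_depth gives the robot as it stands. The module is installed in compiled form; this text tells all that it offers.
- The arm moves only by the shell command python3 -m crank 'ROWS' [FORCE]. ROWS is a JSON object of lists of equal length, an entry for each row: "slide": the shift along the tool's x, y, z in m, a list of three; "roll": the turn about the tool's z in rad; "grip": the finger opening in m, from 0 to 0.0854. A call has exactly 8 rows; each row is the pose to reach, as a shift and turn from the pose commanded when the call began, along the tool's axes at that moment; what a row does not reach only later rows make up. A row lasts 1/10 s, in which the tool goes at most 50 mm and 8.59 degrees, less where a joint would pass 70% of its speed; a pose out of reach is approached as far as the arm can. A call with a gripper value outside its range is refused whole. The fingers move at their own pace and stop on an object; FORCE is the grip in N (left out, the last holds). Time passes only in rows, so rows that repeat a pose let the fingers close, or fill a call up. It gives the time, the measured TCP pose, the force and the opening at its end, in the units of the state.
- observe(): the state, without advancing time (a new reading comes with each control period).
- get_image(name): name is "scene" or "top" or "wrist"; returns a dict with "frame" (480x640x3 uint8, red, green, blue), "fx", "fy", "cx", "cy" (pixels), "xyz" and "rotation" of the camera in the world. Camera axes: x right, y down, z forward; pixel columns grow to the right and rows downward; lengths in m; the calibration is good to about 2 mm. A picture is of the moment at which its call begins. There is no depth.
- close_job(): hands the job in, once; it reports no verdict.
Trained networks look in a picture, given as the dict that the camera call returned (one of the last four; its "shot" number tells which), for a name from the list of things; names that differ only in an ending like _2 or _b are one class to them, and where a whole thing is asked for, a point or a joint stands for the part that bears it (a point fixed in the world has none). Each returns a list of dicts, best first, with "confidence" (0 to 1); they miss things now and then, are a little off and sometimes report something else, mostly with a low value. They report only what shows in the picture. A call takes as long as a camera call. They do not tell look-alikes from the thing itself.
- silhouettes(target, picture): "pixels" (480x640 bool, what is visible of it) and "box" ([centre column, centre row, width, height] in pixels, round what is visible of it).
The state is a dict: "time_s": time; "q": joint angles; "qvel": joint speeds; "joint_efforts": joint torques, N m; "position": TCP position; "tool_rot": TCP orientation; "ft_force": force on the tool from outside, world axes, zero at the start; "wrist_torque": the same for the moment, N m; "grip_width": finger opening in m.
Only numpy, scipy, OpenCV 4.12 (cv2) and the standard library are available. Lean on these libraries where they do the work, as an engineer would, in place of code of your own. Each camera call takes 0.05 s, during which the arm holds its last target.

TASK

Three identical closed metal tins stand on the left half of the worktop; you cannot see which is full, so heft them to find the heaviest. The two lighter ones go standing on the chopping board, to be refilled, set down rather than dropped; finish while still holding the heaviest one upright in the gripper, its underside at least 15 cm above the worktop and touching nothing else. Keep every tin upright throughout and leave the spoons, peeler, garlic and small cup where they are.

Things in the scene. Friction and masses are not known exactly. Their poses are not given: they have to be found in the camera images.
- tin_a: one of three identical closed round tins of plain bare metal with press-on lid, 57 mm diameter, 95 mm tall, standing on the worktop; origin at the centre of its underside, z up its axis. Hidden total mass 0.19 to 0.69 kg; the heaviest outweighs each other one by at least 0.2 kg; contents do not shift. Name and place say nothing of the weight. Grip its side from above at any yaw; 30 N does no harm
- tin_b: one of three identical closed round tins of plain bare metal with press-on lid, 57 mm diameter, 95 mm tall, standing on the worktop; origin at the centre of its underside, z up its axis. Hidden total mass 0.19 to 0.69 kg; the heaviest outweighs each other one by at least 0.2 kg; contents do not shift. Name and place say nothing of the weight. Grip its side from above at any yaw; 30 N does no harm
- tin_c: one of three identical closed round tins of plain bare metal with press-on lid, 57 mm diameter, 95 mm tall, standing on the worktop; origin at the centre of its underside, z up its axis. Hidden total mass 0.19 to 0.69 kg; the heaviest outweighs each other one by at least 0.2 kg; contents do not shift. Name and place say nothing of the weight. Grip its side from above at any yaw; 30 N does no harm
- board: wooden chopping board, 220 (its x) x 340 (its y) x 21 mm thick, fixed, lying flat on the right half of the worktop, long side roughly across the robot's view; origin at the centre of its underside, its flat top 21 mm above that; empty at the start, room for three tins in a row along its y, 110 mm apart
- wooden_spoon: wooden cooking spoon, 295 x 46 x 14 mm, lying nearest the robot, along y; origin under its centre, its x along the handle. It is a bystander, loose on the worktop.
- teaspoon: metal teaspoon, 130 x 27 x 11 mm, lying between two of the tins, along x; origin under its centre. It is a bystander, loose on the worktop.
- peeler: vegetable peeler with black handle, 170 x 25 x 18 mm, lying between two of the tins, along x; origin under its centre. It is a bystander, loose on the worktop.
- garlic: whole garlic bulb, 56 mm across and tall, behind the tins; origin at its underside. It is a bystander, loose on the worktop.
- small_cup: small pale cup with a handle, 63 x 87 x 52 mm, behind the tins; origin under its centre. It is a bystander, loose on the worktop.
Things that resemble listed ones, but are neither listed nor needed, are in the scene too. Leave any purple look-alike of the tin_a alone.

How it is judged:
By the outcome, as a careful person would: the job done as asked, in the order asked, and still so for the second after the job is handed in, while the arm keeps its last pose, push and grip.
It also fails if it takes over 72 s, if anything falls off the work surface, if the arm or the gripper's body presses on something with over 40 N, if the wrist force passes 120 N, or if a joint passes its speed limit or range.

## Working session

There is one attempt and no reset: what is moved stays moved. The work goes in short steps, Python scripts to look and compute and a shell command to move; the robot and the scene stay as the last step left them, time stands still between calls to the robot, and variables do not carry over. Pictures are saved under pics/ and viewed, and the job is handed in when it is done.

```bash
mkdir -p pics; cat > h.py <<'E'
import numpy as np, cv2
from rig import observe, get_image, close_job, silhouettes, grip_depth
def ray(p,u,v,z):
    R=np.array(p["rotation"]);o=np.array(p["xyz"])
    d=R@np.array([(u-p["cx"])/p["fx"],(v-p["cy"])/p["fy"],1]);return o+d*(z-o[2])/d[2]
def proj(p,X):
    R=np.array(p["rotation"]);c=R.T@(np.array(X)-np.array(p["xyz"]));return [p["fx"]*c[0]/c[2]+p["cx"],p["fy"]*c[1]/c[2]+p["cy"]]
def save(p,n): cv2.imwrite("pics/"+n+".png",p["frame"][:,:,::-1])
E
python3 - <<'E'
from h import *
s=observe();print(s["position"],np.round(s["tool_rot"],3),s["ft_force"],s["time_s"],grip_depth)
for n in ["top","scene"]:
    p=get_image(n);save(p,n+"0");print(n,p["xyz"],np.round(p["rotation"],3),p["fx"],p["cx"],p["cy"])
    for t in ["tin_a","board","garlic","small_cup","teaspoon","peeler","wooden_spoon"]:
        for d in silhouettes(t,p):
            b=d["box"];print(t,round(d["confidence"],2),np.round(b,1),np.round(ray(p,b[0],b[1],0.095 if t=="tin_a" else .02),3))
E
```

```text
[0.23098331 0.49881824 0.23070384] [[-0.907  0.42  -0.001]
 [ 0.42   0.907 -0.001]
 [ 0.    -0.001 -1.   ]] [ 0.2517179  -0.14162553  0.37388662] 0.0 0.0187
top [0.28710289 0.14858017 1.20184702] [[-0.    -0.985  0.174]
 [-1.     0.001  0.004]
 [-0.004 -0.174 -0.985]] 518.0055953361441 318.1300228309995 243.82630876103084
tin_a 0.89 [163.2 242.   36.9  31. ] [0.488 0.49  0.095]
tin_a 0.87 [340.5 265.6  26.7  26.6] [0.436 0.105 0.095]
tin_a 0.86 [182.1 278.7  35.1  33.4] [0.407 0.445 0.095]
tin_a 0.73 [276.9 278.   27.5  28.3] [0.409 0.242 0.095]
tin_a 0.67 [227.7 262.8  34.3  34. ] [0.442 0.349 0.095]
board 0.69 [474.4 280.8 153.6 103.7] [ 0.41  -0.203  0.02 ]
garlic 0.84 [261.3 196.6  23.8  22.2] [0.61  0.288 0.02 ]
garlic 0.39 [338.9 265.1  28.6  32.8] [0.447 0.106 0.02 ]
small_cup 0.72 [308.8 186.   26.3  36. ] [0.635 0.176 0.02 ]
teaspoon 0.86 [312.2 266.9  10.3  59.4] [0.443 0.167 0.02 ]
peeler 0.57 [254.8 266.4   8.1  74.5] [0.444 0.299 0.02 ]
wooden_spoon 0.93 [290.4 315.8 132.5  23.5] [0.331 0.216 0.02 ]
scene [-0.39699183 -0.319721    0.59426254] [[ 0.467 -0.449  0.762]
 [-0.884 -0.235  0.403]
 [-0.002 -0.862 -0.506]] 565.9375466169024 308.4569949284037 241.01689042969463
tin_a 0.88 [315.5 237.3  30.   55.8] [0.371 0.073 0.095]
tin_a 0.75 [159.7 209.4  32.8  52.4] [0.328 0.388 0.095]
tin_a 0.73 [248.5 231.1  31.6  58.4] [0.336 0.19  0.095]
tin_a 0.61 [169.6 186.   28.9  45. ] [0.421 0.441 0.095]
tin_a 0.55 [210.1 210.5  30.4  51.8] [0.369 0.299 0.095]
board 0.73 [472.7 319.  234.2 136. ] [ 0.37  -0.215  0.02 ]
garlic 0.74 [278.4 198.4  21.1  27.9] [0.606 0.289 0.02 ]
small_cup 0.97 [323.4 199.   28.6  28. ] [0.651 0.196 0.02 ]
peeler 0.67 [219.7 243.   23.6  21.6] [0.378 0.291 0.02 ]
wooden_spoon 0.94 [237.3 268.9 131.2  41. ] [0.316 0.207 0.02 ]
```

View pics/top0.png

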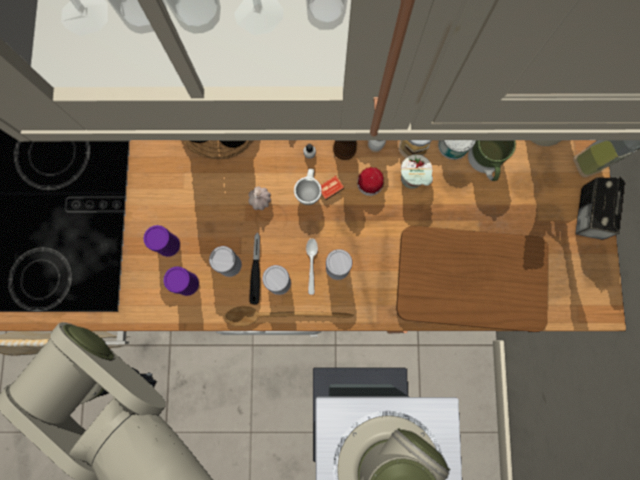

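View pics/scene0.png

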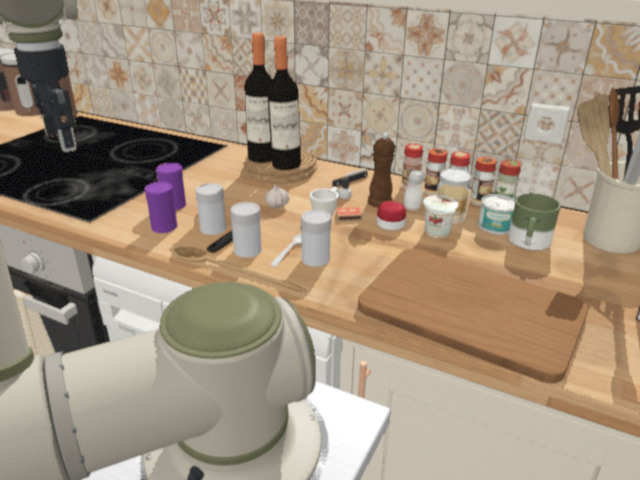

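Top view: the bare metal tins are at pixels (223,260), (276,279) and (339,263). The purple ones at (157,238) and (178,280) are look-alikes, and the board is at (474,280). Next I fit cylinders in both views.

```bash
python3 - <<'E'
from h import *
from scipy.optimize import least_squares
P={n:get_image(n) for n in ["top","scene"]}
a=np.linspace(0,2*np.pi,60)
def box(p,x,y):
    q=np.array([proj(p,[x+.0285*np.cos(t),y+.0285*np.sin(t),z]) for t in a for z in(0,.095)])
    lo,hi=q.min(0),q.max(0);return np.r_[(lo+hi)/2,hi-lo]
D={n:silhouettes("tin_a",P[n]) for n in P}
for n in P: print(n,[np.round(d["box"],1).tolist() for d in D[n]])
for g in [(.44,.345),(.405,.24),(.435,.105)]:
    B={}
    for n in P:
        e=box(P[n],*g); B[n]=min((d["box"] for d in D[n]),key=lambda b:np.hypot(b[0]-e[0],b[1]-e[1]))
    for use in (["top"],["scene"],["top","scene"]):
        r=least_squares(lambda g:np.r_[tuple(box(P[n],*g)[:2]-np.array(B[n])[:2] for n in use)],g)
        print(use,np.round(r.x,4),np.round(r.fun,1))
    print([ (np.round(box(P[n],*r.x),1),np.round(B[n],1)) for n in P])
for n in P:
  for d in silhouettes("board",P[n])[:1]:
    c=max(cv2.findContours(d["pixels"].astype(np.uint8),0,1)[0],key=cv2.contourArea)[:,0]
    w=np.array([ray(P[n],u,v,.021)[:2] for u,v in c]).astype(np.float32)
    print(n,"board",cv2.minAreaRect(w), w.min(0),w.max(0))
E
```

```text
top [[164.7, 241.7, 33.6, 31.6], [277.0, 279.5, 33.3, 26.8], [182.3, 278.7, 36.0, 33.4], [227.8, 262.4, 28.5, 30.3], [339.4, 265.7, 32.1, 31.6]]
scene [[210.8, 210.3, 26.1, 55.4], [248.4, 230.5, 34.7, 59.2], [159.4, 211.9, 31.0, 48.2], [169.9, 188.1, 27.9, 44.1], [317.3, 235.2, 33.0, 62.8]]
['top'] [0.4481 0.3554] [0. 0.]
['scene'] [0.4439 0.3567] [-0.  0.]
['top', 'scene'] [0.4465 0.3566] [-0.6  0.7  0.8 -0.5]
[(array([227.2, 263.1,  32.8,  30.9]), array([227.8, 262.4,  28.5,  30.3])), (array([211.6, 209.8,  31.4,  52.5]), array([210.8, 210.3,  26.1,  55.4]))]
['top'] [0.4095 0.2443] [0. 0.]
['scene'] [0.4075 0.2391] [0. 0.]
['top', 'scene'] [0.4096 0.2422] [ 0.9 -0.1 -0.7 -0.8]
[(array([277.9, 279.4,  28.9,  29.9]), array([277. , 279.5,  33.3,  26.8])), (array([247.7, 229.7,  31.7,  56. ]), array([248.4, 230.5,  34.7,  59.2]))]
['top'] [0.4405 0.1071] [0. 0.]
['scene'] [0.4534 0.1112] [0. 0.]
['top', 'scene'] [0.4441 0.1075] [-0.2 -1.6 -0.5  2.6]
[(array([339.2, 264.1,  26.9,  30.9]), array([339.4, 265.7,  32.1,  31.6])), (array([316.8, 237.8,  30.2,  57.5]), array([317.3, 235.2,  33. ,  62.8]))]
top board ((0.41881808638572693, -0.20027363300323486), (0.3445948660373688, 0.22405895590782166), 84.2269515991211) [ 0.29501796 -0.37768042] [ 0.53830403 -0.02331294]
scene board ((0.40397322177886963, -0.20151440799236298), (0.33915314078330994, 0.24129721522331238), 84.82848358154297) [ 0.27274802 -0.37734616] [ 0.5347192  -0.02610919]
```

```bash
python3 -m crank '{"slide":[[-0.04,-0.006,0],[-0.08,-0.012,0],[-0.12,-0.018,0],[-0.16,-0.024,0],[-0.2,-0.03,0],[-0.235,-0.036,0],[-0.255,-0.039,0],[-0.255,-0.039,0]],"roll":[-0.07,-0.14,-0.21,-0.28,-0.35,-0.433,-0.433,-0.433],"grip":[0.085,0.085,0.085,0.085,0.085,0.085,0.085,0.085]}' 30
cat > w.py <<'E'
import sys
from h import *
s=observe();print(s["time_s"],np.round(s["position"],4),np.round(s["tool_rot"],3).tolist(),np.round(s["q"],1),s["ft_force"])
p=get_image("wrist");save(p,sys.argv[1]);print(np.round(p["xyz"],3),np.round(p["rotation"],2).tolist())
for d in silhouettes("tin_a",p):
    b=d["box"];print(round(d["confidence"],2),np.round(b,1))
    c=max(cv2.findContours(d["pixels"].astype(np.uint8),0,1)[0],key=cv2.contourArea)[:,0]
    w=np.array([ray(p,u,v,.095)[:2] for u,v in c]).astype(np.float32);print("top-plane circ",cv2.minEnclosingCircle(w), w.min(0),w.max(0))
E
python3 w.py w1
```

```text
time_s: 1.9
position: [0.4481, 0.355, 0.2309]
tool_rot: [[-1.0, 0.004, 0.0], [0.004, 1.0, -0.0], [-0.0, -0.0, -1.0]]
ft_force: [-1.1, -0.2, -0.0]
grip_width: 0.085
1.9 [0.4481 0.355  0.2309] [[-1.0, 0.004, 0.0], [0.004, 1.0, -0.0], [-0.0, -0.0, -1.0]] [ 26.5  24.   70.8  -0.   85.2 -63.2] [-1.08359126 -0.22403049 -0.03437029]
[0.366 0.355 0.373] [[0.0, 0.95, 0.32], [1.0, -0.0, -0.0], [-0.0, 0.32, -0.95]]
0.92 [ 57.8 210.  114.6  87. ]
top-plane circ ((0.43972647190093994, 0.14158622920513153), 0.053984135389328) [0.40349147 0.09461163] [0.47050235 0.19246136]
0.87 [490.6 262.8 102.9  95.2]
top-plane circ ((0.4826299548149109, 0.49013417959213257), 0.049336642026901245) [0.44421178 0.44754505] [0.5247218 0.533223 ]
0.81 [189.9 170.8 100.8  75.9]
top-plane circ ((0.40619730949401855, 0.2564046084880829), 0.038761790841817856) [0.37866867 0.21847202] [0.43614903 0.29367   ]
0.76 [333.1 214.2  68.5  87.8]
top-plane circ ((0.44320356845855713, 0.3619215488433838), 0.03437885642051697) [0.40945506 0.33366668] [0.4766299  0.38896012]
0.64 [449.  165.9  97.8  81.7]
top-plane circ ((0.4020675718784332, 0.44811978936195374), 0.03783102333545685) [0.37584084 0.41139823] [0.43377808 0.4845774 ]
```

View pics/w1.png

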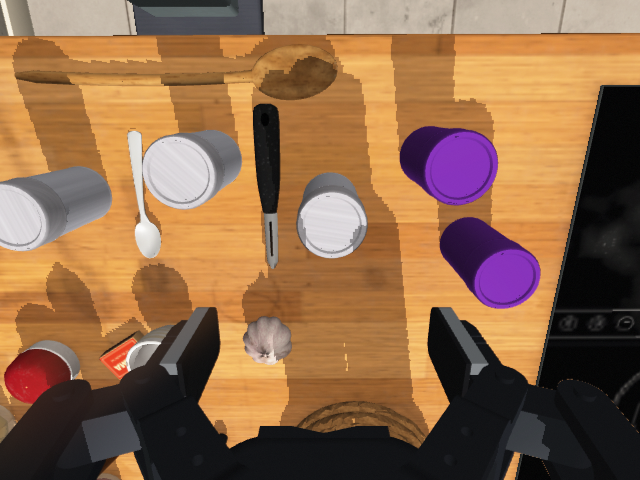

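Wrist view: the lid circles are centred at about L (332,223), M (180,170) and R (18,214). I compute their positions on the lid plane.

```bash
python3 - <<'E'
from h import *
p=get_image("wrist");g=cv2.cvtColor(p["frame"],cv2.COLOR_RGB2HSV)
for u,v in [(332,223),(180,170),(18,214)]:print(ray(p,u,v,.095).round(4))
for d in silhouettes("tin_a",p):print(d["box"])
# lid edges L
for u,v in [(297,222),(367,222),(332,257),(332,189)]:print(ray(p,u,v,.095).round(4))
p=get_image("top")
for u,v in [(222,260),(275.5,279),(338.5,263)]:print(ray(p,u,v,.095).round(4))
E
```

```text
[0.4465 0.3629 0.095 ]
[0.4048 0.2484 0.095 ]
[0.4389 0.1175 0.095 ]
[190.1, 173.2, 100.4, 78.4]
[448.1, 168.1, 96.1, 80.7]
[328.9, 217.4, 71.0, 87.9]
[57.4, 212.3, 114.7, 84.5]
[487.8, 266.6, 103.9, 95.5]
[0.4457 0.3354 0.095 ]
[0.4457 0.3905 0.095 ]
[0.4753 0.3631 0.095 ]
[0.4194 0.3628 0.095 ]
[0.448 0.361 0.095]
[0.4067 0.2449 0.095 ]
[0.4412 0.1095 0.095 ]
```

```bash
python3 -m crank '{"slide":[[0.001,0.006,0.03],[0.001,0.006,0.06],[0.001,0.006,0.09],[0.001,0.006,0.12],[0.001,0.006,0.15],[0.001,0.006,0.17],[0.001,0.006,0.182],[0.001,0.006,0.186]],"roll":[0,0,0,0,0,0,0,0],"grip":[0.085,0.085,0.085,0.085,0.085,0.085,0.085,0.085]}' 30
python3 w.py w2
```

```text
time_s: 2.95
position: [0.4445, 0.3628, 0.0446]
tool_rot: [[-1.0, -0.0, -0.001], [-0.0, 1.0, -0.001], [0.001, -0.001, -1.0]]
ft_force: [-0.6, -0.3, 0.3]
grip_width: 0.0853
2.95 [0.4445 0.3628 0.0446] [[-1.0, -0.0, -0.001], [-0.0, 1.0, -0.001], [0.001, -0.001, -1.0]] [ 27.4  35.4  84.9   0.   59.8 -62.6] [-0.55259174 -0.27265444  0.28984257]
[0.363 0.363 0.187] [[-0.0, 0.95, 0.32], [1.0, 0.0, -0.0], [-0.0, 0.32, -0.95]]
0.95 [577.5 377.5 124.9 114.2]
top-plane circ ((0.43884479999542236, 0.4439992904663086), 0.027717547491192818) [0.41820583 0.41976565] [0.45883435 0.46305567]
0.93 [318.4 336.2 173.6 211.4]
top-plane circ ((0.4312170743942261, 0.3604529798030853), 0.03882741555571556) [0.39261168 0.33381826] [0.4623081  0.38862476]
0.7 [547.  253.8 186.  220.1]
top-plane circ ((0.40323323011398315, 0.4284551441669464), 0.04038498178124428) [0.3706704  0.39584568] [0.43268922 0.45593944]
0.68 [ 75.6 249.1 151.2 191.1]
top-plane circ ((0.40104469656944275, 0.2906035780906677), 0.03461368381977081) [0.37211487 0.26822522] [0.4273202 0.3184706]
```

View pics/w2.png

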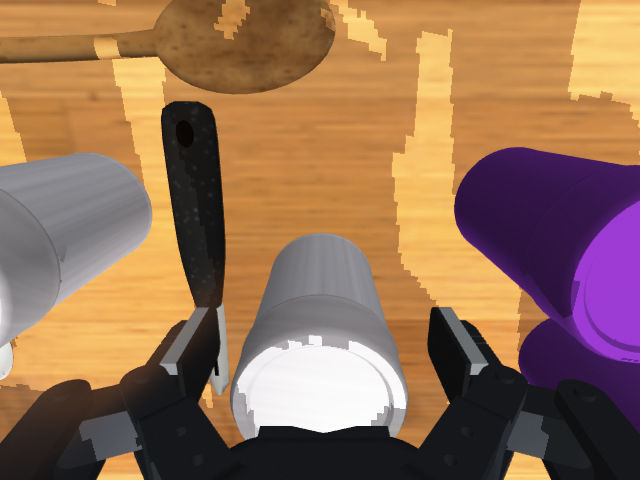

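The wrist view shows the tin centred between the pads, with its lid spanning columns 232–407. Closing on it.

```bash
python3 -m crank '{"slide":[[0,0,0],[0,0,0],[0,0,0],[0,0,0],[0,0,0],[0,0,0],[0,0,0],[0,0,0]],"roll":[0,0,0,0,0,0,0,0],"grip":[0.05,0.05,0.05,0.05,0.05,0.05,0.05,0.05]}' 30
python3 -m crank '{"slide":[[0,0,-0.005],[0,0,-0.02],[0,0,-0.035],[0,0,-0.05],[0,0,-0.055],[0,0,-0.055],[0,0,-0.055],[0,0,-0.055]],"roll":[0,0,0,0,0,0,0,0],"grip":[0.05,0.05,0.05,0.05,0.05,0.05,0.05,0.05]}' 30
python3 -m crank '{"slide":[[0,0,0],[0,0,0],[0,0,0],[0,0,0],[0,0,0],[0,0,0],[0,0,0],[0,0,0]],"roll":[0,0,0,0,0,0,0,0],"grip":[0.05,0.05,0.05,0.05,0.05,0.05,0.05,0.05]}' 30
cat > f.py <<'E'
from h import *
F=[]
for i in range(4):
    get_image("wrist"); s=observe();F.append(np.r_[s["ft_force"],s["wrist_torque"],s["position"]])
print(np.round(F,3))
E
python3 f.py; python3 w.py w3
```

```text
time_s: 3.85
position: [0.4456, 0.3626, 0.0464]
tool_rot: [[-1.0, 0.001, 0.002], [0.001, 1.0, 0.001], [-0.002, 0.001, -1.0]]
ft_force: [-0.8, -0.7, 6.9]
grip_width: 0.0563
time_s: 4.65
position: [0.4448, 0.3623, 0.0995]
tool_rot: [[-1.0, 0.001, -0.001], [0.001, 1.0, -0.001], [0.001, -0.001, -1.0]]
ft_force: [0.5, -0.1, -3.5]
grip_width: 0.0565
time_s: 5.45
position: [0.4452, 0.3625, 0.1003]
tool_rot: [[-1.0, 0.001, 0.0], [0.001, 1.0, -0.0], [-0.0, -0.0, -1.0]]
ft_force: [-0.2, -0.7, -3.5]
grip_width: 0.0564
[[-4.560e-01  1.260e-01 -3.646e+00  2.600e-02  5.000e-03 -1.300e-02
   4.450e-01  3.620e-01  1.000e-01]
 [-8.050e-01 -2.730e-01 -3.058e+00  4.300e-02 -5.400e-02  3.400e-02
   4.450e-01  3.620e-01  1.000e-01]
 [ 3.700e-01  4.790e-01 -2.792e+00 -3.000e-02  2.000e-03  3.000e-03
   4.450e-01  3.620e-01  1.000e-01]
 [-1.365e+00  2.020e-01 -2.665e+00  3.900e-02  7.000e-03 -1.100e-02
   4.450e-01  3.620e-01  1.000e-01]]
5.65 [0.4452 0.3625 0.1003] [[-1.0, 0.001, 0.0], [0.001, 1.0, -0.0], [-0.0, -0.0, -1.0]] [ 27.3  31.3  81.6  -0.   67.1 -62.6] [-1.36499923  0.20201147 -2.66543518]
[0.363 0.362 0.242] [[0.0, 0.95, 0.32], [1.0, -0.0, -0.0], [-0.0, 0.32, -0.95]]
0.87 [322.2 332.  170.6 208.3]
top-plane circ ((0.47130700945854187, 0.36242738366127014), 0.061427999287843704) [0.4100676  0.31998217] [0.5215827  0.40449488]
0.87 [524.  209.1 194.5 146.1]
top-plane circ ((0.400540828704834, 0.44341492652893066), 0.042498085647821426) [0.37275264 0.40356082] [0.43364483 0.48447254]
0.72 [ 93.8 217.2 187.5 142.9]
top-plane circ ((0.40345650911331177, 0.2642669379711151), 0.04599080979824066) [0.37453663 0.2227948 ] [0.43598107 0.30757198]
0.57 [559.4 359.1 161.3 166.1]
top-plane circ ((0.4751463234424591, 0.4815550446510315), 0.06002083420753479) [0.43075246 0.43341094] [0.5235903  0.52382016]
```

View pics/w3.png

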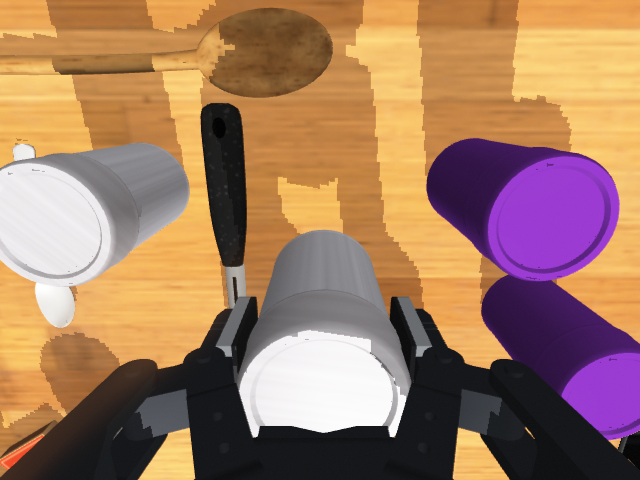

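Tin L is held upright and weighs about 0.3 kg. I put it back and heft the next one.

```bash
python3 -m crank '{"slide":[[0,0,0.015],[0,0,0.03],[0,0,0.042],[0,0,0.048],[0,0,0.052],[0,0,0.054],[0,0,0.0545],[0,0,0.0545]],"roll":[0,0,0,0,0,0,0,0],"grip":[0.05,0.05,0.05,0.05,0.05,0.05,0.05,0.05]}' 30
python3 -m crank '{"slide":[[0,0,0],[0,0,0],[0,0,0],[0,0,0],[0,0,0],[0,0,0],[0,0,0],[0,0,0]],"roll":[0,0,0,0,0,0,0,0],"grip":[0.065,0.075,0.085,0.085,0.085,0.085,0.085,0.085]}' 30
```

```text
time_s: 6.55
position: [0.4454, 0.3626, 0.0465]
tool_rot: [[-1.0, 0.001, 0.001], [0.001, 1.0, 0.0], [-0.001, 0.0, -1.0]]
ft_force: [-0.6, -1.2, 1.0]
grip_width: 0.0562
time_s: 7.35
position: [0.4452, 0.3625, 0.0458]
tool_rot: [[-1.0, 0.001, -0.0], [0.001, 1.0, -0.0], [0.0, -0.0, -1.0]]
ft_force: [0.4, -0.6, 0.8]
grip_width: 0.0849
```

```bash
python3 -m crank '{"slide":[[0,0,-0.04],[0,0,-0.08],[0,0,-0.115],[0.01,-0.03,-0.115],[0.02,-0.06,-0.115],[0.03,-0.09,-0.115],[0.039,-0.116,-0.115],[0.039,-0.116,-0.115]],"roll":[0,0,0,0,0,0,0,0],"grip":[0.085,0.085,0.085,0.085,0.085,0.085,0.085,0.085]}' 30
python3 w.py w4
```

```text
time_s: 8.15
position: [0.405, 0.2445, 0.161]
tool_rot: [[-1.0, 0.003, -0.001], [0.003, 1.0, -0.001], [0.001, -0.001, -1.0]]
ft_force: [0.5, -0.3, 0.4]
grip_width: 0.0852
8.15 [0.405  0.2445 0.161 ] [[-1.0, 0.003, -0.001], [0.003, 1.0, -0.001], [0.001, -0.001, -1.0]] [ 16.7  18.2  92.8  -0.   69.1 -73.1] [ 0.50524071 -0.30680571  0.37139455]
[0.323 0.245 0.303] [[0.0, 0.95, 0.32], [1.0, -0.0, -0.0], [-0.0, 0.32, -0.95]]
0.95 [607.5 331.4  65.   97.5]
top-plane circ ((0.4619486927986145, 0.43578875064849854), 0.04063864052295685) [0.4241668  0.40541863] [0.49493387 0.4593548 ]
0.94 [591.8 237.8  96.4 112. ]
top-plane circ ((0.39762812852859497, 0.41062289476394653), 0.04484080523252487) [0.36153725 0.3721489 ] [0.4297246  0.44179267]
0.85 [324.  245.4  90.6 111. ]
top-plane circ ((0.39930254220962524, 0.244229257106781), 0.03601530194282532) [0.3634369  0.21755119] [0.43489653 0.27267846]
0.68 [486.2 294.8 120.3 120.9]
top-plane circ ((0.43395382165908813, 0.34611397981643677), 0.049815546721220016) [0.3924728 0.306068 ] [0.4769921  0.38815767]
0.62 [135.6 289.2 133.8 121.1]
top-plane circ ((0.42829006910324097, 0.12786786258220673), 0.05123777315020561) [0.3870608  0.08183206] [0.47022277 0.17038243]
```

View pics/w4.png

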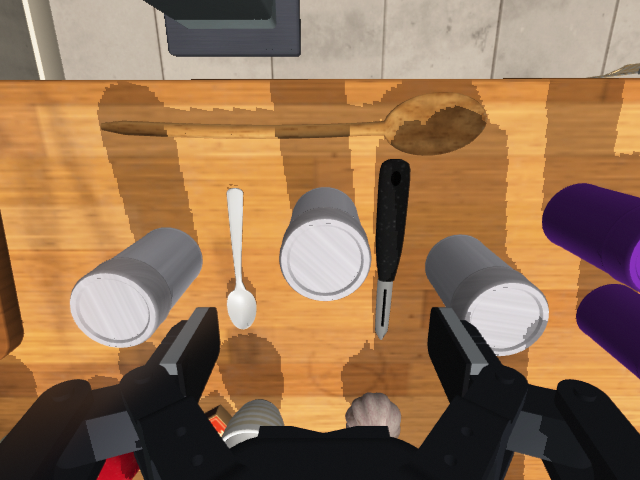

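The wrist view shows tin M centred, with its lid at (325,258). Descend, close and lift.

```bash
python3 -m crank '{"slide":[[-0.001,0,0.03],[-0.001,0,0.06],[-0.001,0,0.085],[-0.001,0,0.105],[-0.001,0,0.115],[-0.001,0,0.115],[-0.001,0,0.115],[-0.001,0,0.115]],"roll":[0,0,0,0,0,0,0,0],"grip":[0.085,0.085,0.085,0.085,0.085,0.085,0.06,0.05]}' 30
python3 -m crank '{"slide":[[0,0,0],[0,0,0],[0,0,0],[0,0,0],[0,0,0],[0,0,0],[0,0,0],[0,0,0]],"roll":[0,0,0,0,0,0,0,0],"grip":[0.05,0.05,0.05,0.05,0.05,0.05,0.05,0.05]}' 30
python3 -m crank '{"slide":[[0,0,-0.005],[0,0,-0.02],[0,0,-0.035],[0,0,-0.05],[0,0,-0.055],[0,0,-0.055],[0,0,-0.055],[0,0,-0.055]],"roll":[0,0,0,0,0,0,0,0],"grip":[0.05,0.05,0.05,0.05,0.05,0.05,0.05,0.05]}' 30
python3 -m crank '{"slide":[[0,0,0],[0,0,0],[0,0,0],[0,0,0],[0,0,0],[0,0,0],[0,0,0],[0,0,0]],"roll":[0,0,0,0,0,0,0,0],"grip":[0.05,0.05,0.05,0.05,0.05,0.05,0.05,0.05]}' 30
python3 f.py;python3 w.py w5
```

```text
time_s: 9.05
position: [0.4076, 0.2467, 0.0467]
tool_rot: [[-1.0, 0.0, 0.002], [0.0, 1.0, 0.0], [-0.002, 0.0, -1.0]]
ft_force: [-0.5, -11.2, 6.9]
grip_width: 0.0589
time_s: 9.85
position: [0.4077, 0.2467, 0.0468]
tool_rot: [[-1.0, 0.001, 0.002], [0.001, 1.0, 0.001], [-0.002, 0.001, -1.0]]
ft_force: [-1.1, -0.7, 6.7]
grip_width: 0.0564
time_s: 10.65
position: [0.4066, 0.2463, 0.1001]
tool_rot: [[-1.0, 0.001, -0.002], [0.001, 1.0, -0.0], [0.002, -0.0, -1.0]]
ft_force: [-0.2, 0.1, -6.0]
grip_width: 0.0561
time_s: 11.45
position: [0.407, 0.2465, 0.1008]
tool_rot: [[-1.0, 0.001, -0.0], [0.001, 1.0, -0.0], [0.0, -0.0, -1.0]]
ft_force: [0.7, -0.1, -7.3]
grip_width: 0.0564
[[-1.560e-01 -1.286e+00 -6.247e+00  2.600e-02  3.800e-02 -4.800e-02
   4.070e-01  2.470e-01  1.010e-01]
 [ 3.180e-01  3.170e-01 -5.314e+00 -2.600e-02  1.000e-03 -1.000e-03
   4.070e-01  2.460e-01  1.010e-01]
 [-3.400e-01 -6.000e-02 -6.406e+00  1.800e-02  6.800e-02 -4.000e-03
   4.070e-01  2.460e-01  1.010e-01]
 [ 5.780e-01 -8.400e-02 -5.945e+00 -1.600e-02 -3.400e-02  1.400e-02
   4.070e-01  2.460e-01  1.010e-01]]
11.65 [0.
[... 335 characters left out ...]
9134813547134) [0.3806264  0.08611738] [0.46966597 0.1795245 ]
0.89 [528.6 336.1 170.9 160.7]
top-plane circ ((0.42781099677085876, 0.34476709365844727), 0.054811928421258926) [0.3848558  0.30031762] [0.46969444 0.38837013]
0.75 [324.  327.8 177.7 210.4]
top-plane circ ((0.4295491576194763, 0.24597612023353577), 0.060671839863061905) [0.3690629  0.20302646] [0.48136705 0.289468  ]
0.68 [614.6 242.4  50.7  96.1]
top-plane circ ((0.3792990744113922, 0.3780210018157959), 0.02222338505089283) [0.35765582 0.3585034 ] [0.3997231 0.3865241]
0.57 [632.  354.8  16.1  52.5]
top-plane circ ((0.43391257524490356, 0.39583471417427063), 0.013742247596383095) [0.42074966 0.3881794 ] [0.44707546 0.39941928]
```

View pics/w5.png

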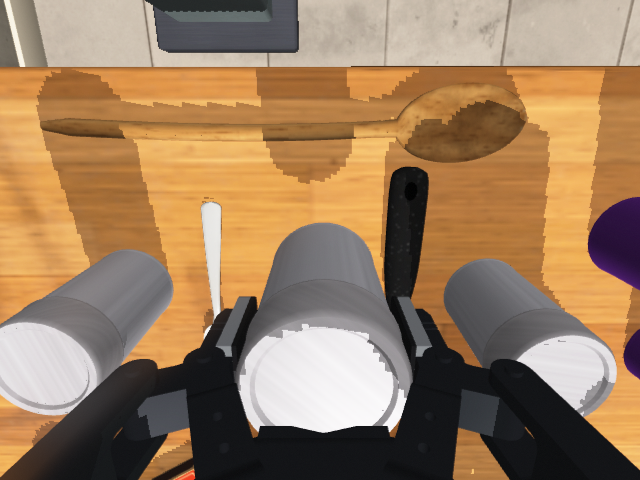

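M weighs about 0.63 kg and L about 0.32 kg. I put M back and heft R to confirm.

```bash
python3 -m crank '{"slide":[[0,0,0.015],[0,0,0.03],[0,0,0.042],[0,0,0.048],[0,0,0.052],[0,0,0.054],[0,0,0.0545],[0,0,0.0545]],"roll":[0,0,0,0,0,0,0,0],"grip":[0.05,0.05,0.05,0.05,0.05,0.05,0.05,0.05]}' 30
python3 -m crank '{"slide":[[0,0,0],[0,0,0],[0,0,0],[0,0,0],[0,0,0],[0,0,0],[0,0,0],[0,0,0]],"roll":[0,0,0,0,0,0,0,0],"grip":[0.065,0.075,0.085,0.085,0.085,0.085,0.085,0.085]}' 30
python3 -m crank '{"slide":[[0,0,-0.04],[0,0,-0.08],[0,0,-0.115],[-0.01,-0.04,-0.115],[-0.02,-0.08,-0.115],[-0.034,-0.115,-0.115],[-0.034,-0.136,-0.115],[-0.034,-0.136,-0.115]],"roll":[0,0,0,0,0,0,0,0],"grip":[0.085,0.085,0.085,0.085,0.085,0.085,0.085,0.085]}' 30
python3 w.py w6
```

```text
time_s: 12.55
position: [0.4073, 0.2465, 0.0469]
tool_rot: [[-1.0, 0.001, 0.001], [0.001, 1.0, 0.0], [-0.001, 0.0, -1.0]]
ft_force: [-1.2, -1.1, -0.3]
grip_width: 0.0563
time_s: 13.35
position: [0.4071, 0.2465, 0.0463]
tool_rot: [[-1.0, 0.001, -0.0], [0.001, 1.0, -0.0], [0.0, -0.0, -1.0]]
ft_force: [0.6, -0.4, -0.6]
grip_width: 0.0849
time_s: 14.15
position: [0.4412, 0.1085, 0.1613]
tool_rot: [[-1.0, 0.004, -0.0], [0.004, 1.0, -0.0], [0.0, -0.0, -1.0]]
ft_force: [-0.4, 0.3, -0.0]
grip_width: 0.085
14.15 [0.4412 0.1085 0.1613] [[-1.0, 0.004, -0.0], [0.004, 1.0, -0.0], [0.0, -0.0, -1.0]] [ -1.2  16.4  95.5  -0.   68.1 -90.9] [-0.35646462  0.29947707 -0.01952156]
[0.359 0.109 0.303] [[0.0, 0.95, 0.32], [1.0, -0.0, -0.0], [-0.0, 0.32, -0.95]]
0.76 [324.9 243.5  92.9 113.7]
top-plane circ ((0.4345264434814453, 0.10841785371303558), 0.03619590029120445) [0.39852142 0.08101269] [0.47053143 0.1364945 ]
0.62 [532.6 195.4 153.6 104.1]
top-plane circ ((0.40402060747146606, 0.22731217741966248), 0.04559881612658501) [0.37456647 0.1836564 ] [0.43668634 0.27226326]
0.55 [613.2 230.1  50.7  79.2]
top-plane circ ((0.42905193567276, 0.28746503591537476), 0.027362454682588577) [0.40324977 0.2650629 ] [0.4519676  0.30223373]
```

View pics/w6.png

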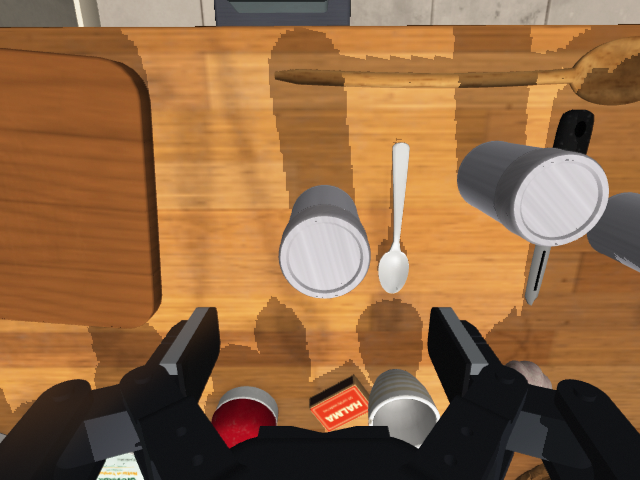

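R is centred, with its lid at (324,257). Descend, grip and lift.

```bash
python3 -m crank '{"slide":[[0,-0.001,0.03],[0,-0.001,0.06],[0,-0.001,0.085],[0,-0.001,0.105],[0,-0.001,0.115],[0,-0.001,0.115],[0,-0.001,0.115],[0,-0.001,0.115]],"roll":[0,0,0,0,0,0,0,0],"grip":[0.085,0.085,0.085,0.085,0.085,0.085,0.06,0.05]}' 30
python3 -m crank '{"slide":[[0,0,0],[0,0,0],[0,0,0],[0,0,0],[0,0,0],[0,0,0],[0,0,0],[0,0,0]],"roll":[0,0,0,0,0,0,0,0],"grip":[0.05,0.05,0.05,0.05,0.05,0.05,0.05,0.05]}' 30
python3 -m crank '{"slide":[[0,0,-0.005],[0,0,-0.02],[0,0,-0.035],[0,0,-0.05],[0,0,-0.07],[0,0,-0.08],[0,0,-0.08],[0,0,-0.08]],"roll":[0,0,0,0,0,0,0,0],"grip":[0.05,0.05,0.05,0.05,0.05,0.05,0.05,0.05]}' 30
python3 -m crank '{"slide":[[0,0,0],[0,0,0],[0,0,0],[0,0,0],[0,0,0],[0,0,0],[0,0,0],[0,0,0]],"roll":[0,0,0,0,0,0,0,0],"grip":[0.05,0.05,0.05,0.05,0.05,0.05,0.05,0.05]}' 30
python3 f.py
```

```text
time_s: 15.05
position: [0.4415, 0.1097, 0.0472]
tool_rot: [[-1.0, 0.0, 0.002], [0.0, 1.0, -0.0], [-0.002, -0.0, -1.0]]
ft_force: [-0.4, -0.0, -0.3]
grip_width: 0.0589
time_s: 15.85
position: [0.4415, 0.1096, 0.0473]
tool_rot: [[-1.0, 0.001, 0.002], [0.001, 1.0, 0.0], [-0.002, 0.0, -1.0]]
ft_force: [-0.7, 1.0, 5.6]
grip_width: 0.0563
time_s: 16.65
position: [0.4406, 0.1095, 0.1259]
tool_rot: [[-1.0, 0.001, -0.001], [0.001, 1.0, -0.0], [0.001, -0.0, -1.0]]
ft_force: [-0.1, 1.1, -2.8]
grip_width: 0.0564
time_s: 17.45
position: [0.4409, 0.1095, 0.1263]
tool_rot: [[-1.0, 0.001, 0.0], [0.001, 1.0, -0.0], [-0.0, -0.0, -1.0]]
ft_force: [0.3, 0.4, -2.9]
grip_width: 0.0563
[[-0.172 -0.204 -2.254 -0.035  0.009 -0.006  0.441  0.109  0.126]
 [ 0.166 -0.687 -3.003  0.017  0.019  0.064  0.441  0.109  0.126]
 [-0.342 -0.131 -2.097  0.023  0.004  0.048  0.441  0.109  0.126]
 [ 0.119  0.385 -2.557  0.036  0.04  -0.021  0.441  0.109  0.126]]
```

R weighs about 0.27 kg, so M is clearly the heaviest. I carry R to the board's far half.

```bash
python3 -m crank '{"slide":[[0.003,-0.02,-0.01],[0.006,-0.045,-0.02],[0.009,-0.075,-0.02],[0.012,-0.105,-0.02],[0.015,-0.135,-0.02],[0.018,-0.165,-0.02],[0.02,-0.19,-0.02],[0.022,-0.21,-0.02]],"roll":[0,0,0,0,0,0,0,0],"grip":[0.05,0.05,0.05,0.05,0.05,0.05,0.05,0.05]}' 30
python3 -m crank '{"slide":[[0.004,-0.03,0],[0.004,-0.06,0],[0.004,-0.09,0],[0.004,-0.12,0],[0.004,-0.15,0],[0.004,-0.165,0],[0.004,-0.17,0],[0.004,-0.17,0]],"roll":[0,0,0,0,0,0,0,0],"grip":[0.05,0.05,0.05,0.05,0.05,0.05,0.05,0.05]}' 30
python3 w.py w7
```

```text
time_s: 18.45
position: [0.4187, -0.102, 0.1464]
tool_rot: [[-1.0, 0.002, 0.0], [0.002, 1.0, -0.0], [-0.0, -0.0, -1.0]]
ft_force: [0.2, 0.4, -2.5]
grip_width: 0.0565
time_s: 19.25
position: [0.4146, -0.2702, 0.1461]
tool_rot: [[-1.0, 0.001, -0.0], [0.001, 1.0, 0.001], [0.0, 0.001, -1.0]]
ft_force: [0.1, 0.2, -3.2]
grip_width: 0.0562
19.25 [ 0.4146 -0.2702  0.1461] [[-1.0, 0.001, -0.0], [0.001, 1.0, 0.001], [0.0, 0.001, -1.0]] [ -46.8   21.2   90.8    0.    68.  -136.8] [ 0.06136365  0.22808468 -3.21007167]
[ 0.333 -0.27   0.288] [[0.0, 0.95, 0.32], [1.0, -0.0, -0.0], [-0.0, 0.32, -0.95]]
0.77 [322.8 328.7 178.2 207. ]
top-plane circ ((0.46938106417655945, -0.27080047130584717), 0.07964279502630234) [ 0.38996252 -0.32684803] [ 0.53667957 -0.2140773 ]
```

View pics/w7.png

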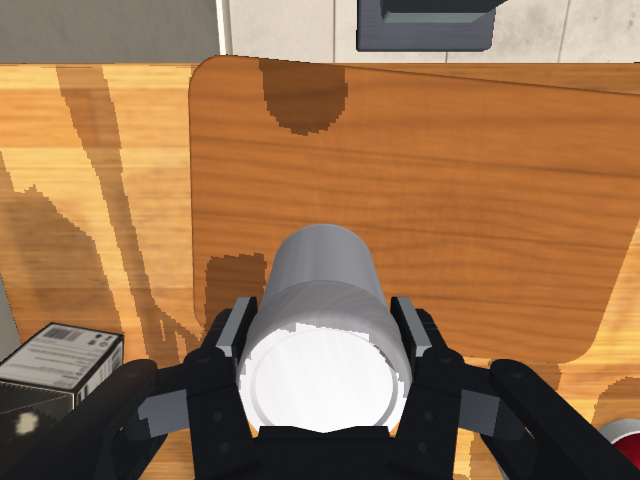

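The wrist view shows the tin over the board: left edge at column 192, right edge at about 630. I lower it gently.

```bash
python3 -m crank '{"slide":[[0,0,0.015],[0,0,0.03],[0,0,0.045],[0,0,0.058],[0,0,0.066],[0,0,0.071],[0,0,0.074],[0,0,0.074]],"roll":[0,0,0,0,0,0,0,0],"grip":[0.05,0.05,0.05,0.05,0.05,0.05,0.05,0.05]}' 30
python3 -m crank '{"slide":[[0,0,0.001],[0,0,0.002],[0,0,0.003],[0,0,0.0035],[0,0,0.004],[0,0,0.0045],[0,0,0.0045],[0,0,0.0045]],"roll":[0,0,0,0,0,0,0,0],"grip":[0.05,0.05,0.05,0.05,0.05,0.05,0.05,0.05]}' 30
```

```text
time_s: 20.15
position: [0.4147, -0.2703, 0.0724]
tool_rot: [[-1.0, 0.001, 0.0], [0.001, 1.0, -0.0], [-0.0, -0.0, -1.0]]
ft_force: [-0.7, -0.2, -1.5]
grip_width: 0.0564
time_s: 20.95
position: [0.4147, -0.2706, 0.0683]
tool_rot: [[-1.0, 0.001, 0.0], [0.001, 1.0, -0.0], [-0.0, -0.0, -1.0]]
ft_force: [-1.8, 0.9, 5.4]
grip_width: 0.0562
```

```bash
python3 -m crank '{"slide":[[0,0,0],[0,0,0],[0,0,0],[0,0,0],[0,0,0],[0,0,-0.03],[0,0,-0.07],[0,0,-0.12]],"roll":[0,0,0,0,0,0,0,0],"grip":[0.065,0.075,0.085,0.085,0.085,0.085,0.085,0.085]}' 30
python3 -m crank '{"slide":[[0,0.04,0],[0,0.08,0],[0,0.12,0],[0,0.16,0],[0,0.2,0],[0,0.24,0],[0,0.28,0],[0,0.32,0]],"roll":[0,0,0,0,0,0,0,0],"grip":[0.085,0.085,0.085,0.085,0.085,0.085,0.085,0.085]}' 30
python3 -m crank '{"slide":[[-0.01,0.04,0],[-0.02,0.08,0],[-0.031,0.12,0],[-0.031,0.16,0],[-0.031,0.2,0],[-0.031,0.25,0],[-0.031,0.29,0],[-0.031,0.313,0]],"roll":[0,0,0,0,0,0,0,0],"grip":[0.085,0.085,0.085,0.085,0.085,0.085,0.085,0.085]}' 30
python3 w.py w8
python3 - <<'E'
from h import *
save(get_image("scene"),"s8")
E
```

```text
time_s: 21.75
position: [0.414, -0.2699, 0.1882]
tool_rot: [[-1.0, 0.001, -0.002], [0.001, 1.0, 0.002], [0.002, 0.002, -1.0]]
ft_force: [0.5, -0.5, -0.4]
grip_width: 0.0849
time_s: 22.55
position: [0.4146, 0.0511, 0.1879]
tool_rot: [[-1.0, 0.001, 0.0], [0.001, 1.0, -0.0], [-0.0, -0.0, -1.0]]
ft_force: [0.4, -0.2, 1.1]
grip_width: 0.0849
time_s: 23.35
position: [0.4455, 0.3653, 0.1875]
tool_rot: [[-1.0, -0.001, -0.0], [-0.001, 1.0, 0.0], [0.0, 0.0, -1.0]]
ft_force: [-0.7, -0.7, -0.2]
grip_width: 0.085
23.35 [0.4455 0.3653 0.1875] [[-1.0, -0.001, -0.0], [-0.001, 1.0, 0.0], [0.0, 0.0, -1.0]] [ 27.6  26.4  74.4   0.   79.3 -62.5] [-0.66833216 -0.7293344  -0.15634548]
[0.364 0.365 0.329] [[-0.0, 0.95, 0.32], [1.0, 0.0, 0.0], [-0.0, 0.32, -0.95]]
0.73 [320.8 232.4  83.6 104.2]
top-plane circ ((0.4422851800918579, 0.36291733384132385), 0.03577876463532448) [0.40709212 0.33489552] [0.47781843 0.38991436]
0.7 [156.5 182.1 124.4  92.7]
top-plane circ ((0.4043811559677124, 0.26031941175460815), 0.04170892387628555) [0.37628853 0.219454  ] [0.4368182  0.29990816]
0.67 [499.2 287.2 118.6 108.7]
top-plane circ ((0.479950875043869, 0.49037206172943115), 0.0508953295648098) [0.43997547 0.44632646] [0.524274  0.5329059]
0.57 [456.1 178.5 119.7  95.8]
top-plane circ ((0.40130358934402466, 0.4480966031551361), 0.03811400383710861) [0.37488198 0.41130307] [0.43371788 0.48548403]
```

View pics/s8.png

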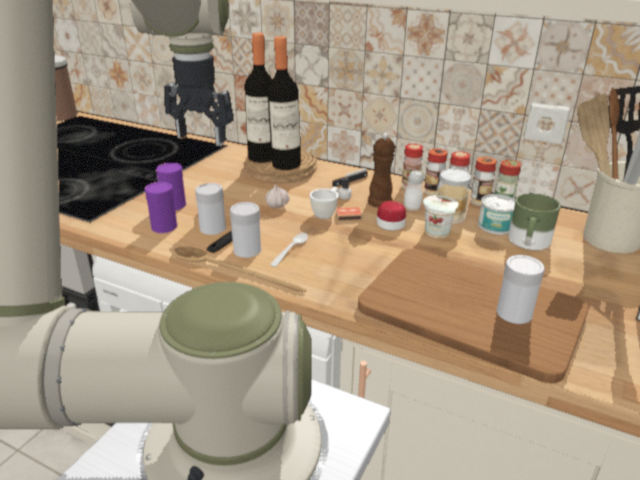

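View pics/w8.png

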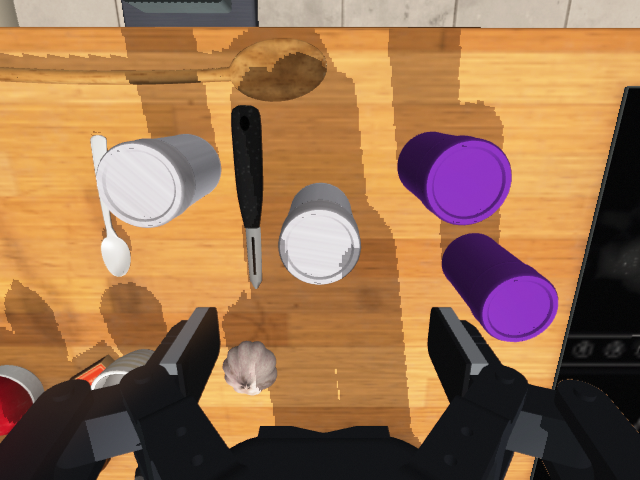

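The scene view shows R standing on the board at (520,290). The wrist view shows L centred at (319,245). Next I grip L, lift it and carry it over.

```bash
python3 -m crank '{"slide":[[0,0,0.03],[0,0,0.06],[0,0,0.09],[0,0,0.115],[0,0,0.13],[0,0,0.138],[0,0,0.141],[0,0,0.141]],"roll":[0,0,0,0,0,0,0,0],"grip":[0.085,0.085,0.085,0.085,0.085,0.085,0.085,0.07]}' 30
python3 -m crank '{"slide":[[0,0,0],[0,0,0],[0,0,0],[0,0,0],[0,0,0],[0,0,0],[0,0,0],[0,0,0]],"roll":[0,0,0,0,0,0,0,0],"grip":[0.05,0.05,0.05,0.05,0.05,0.05,0.05,0.05]}' 30
python3 -m crank '{"slide":[[0,0,-0.005],[0,0,-0.02],[0,0,-0.04],[0,0,-0.065],[0,0,-0.09],[0,0,-0.115],[0,0,-0.135],[0,0,-0.145]],"roll":[0,0,0,0,0,0,0,0],"grip":[0.05,0.05,0.05,0.05,0.05,0.05,0.05,0.05]}' 30
python3 w.py w9
```

```text
time_s: 24.3
position: [0.4465, 0.3621, 0.0472]
tool_rot: [[-1.0, 0.001, 0.0], [0.001, 1.0, 0.0], [-0.0, 0.0, -1.0]]
ft_force: [0.8, 0.7, -0.1]
grip_width: 0.0726
time_s: 25.1
position: [0.4466, 0.3625, 0.0478]
tool_rot: [[-1.0, 0.001, 0.002], [0.001, 1.0, 0.0], [-0.002, 0.0, -1.0]]
ft_force: [-0.1, -2.8, 5.8]
grip_width: 0.0565
time_s: 25.9
position: [0.4463, 0.3627, 0.1935]
tool_rot: [[-1.0, 0.001, 0.002], [0.001, 1.0, 0.001], [-0.002, 0.001, -1.0]]
ft_force: [0.2, -0.6, -3.1]
grip_width: 0.0565
25.9 [0.4463 0.3627 0.1935] [[-1.0, 0.001, 0.002], [0.001, 1.0, 0.001], [-0.002, 0.001, -1.0]] [ 27.3  25.9  74.1   0.   79.9 -62.7] [ 0.24237681 -0.64671192 -3.09597533]
[0.364 0.362 0.335] [[0.0, 0.95, 0.32], [1.0, -0.0, 0.0], [0.0, 0.32, -0.95]]
0.94 [323.4 329.8 171.1 204.5]
top-plane circ ((0.5373349189758301, 0.36220040917396545), 0.09838037192821503) [0.43945223 0.2935539 ] [0.6179112 0.4320528]
0.92 [164.2 179.1 119.2  89.8]
top-plane circ ((0.4034704267978668, 0.2594450116157532), 0.040578681975603104) [0.37677342 0.21975102] [0.43510252 0.29825434]
0.91 [499.9 284.4 116.7 108.3]
top-plane circ ((0.48156026005744934, 0.48887699842453003), 0.05121965706348419) [0.44095832 0.4464291 ] [0.52451557 0.53348345]
0.85 [456.  174.4 111.3  91.5]
top-plane circ ((0.4016408920288086, 0.44754981994628906), 0.03804466500878334) [0.37505066 0.41112694] [0.4331312 0.4846704]
```

View pics/w9.png

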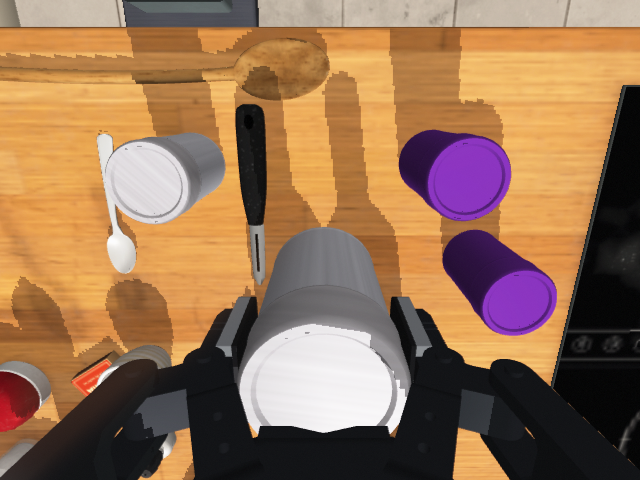

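L is held upright. I carry it to the board's near half at y = -0.14.

```bash
python3 -m crank '{"slide":[[0,-0.02,0],[0.004,-0.05,0],[0.008,-0.085,0],[0.012,-0.12,0],[0.016,-0.155,0],[0.02,-0.19,0],[0.024,-0.225,0],[0.028,-0.26,0]],"roll":[0,0,0,0,0,0,0,0],"grip":[0.05,0.05,0.05,0.05,0.05,0.05,0.05,0.05]}' 30
python3 -m crank '{"slide":[[0.003,-0.04,0],[0.003,-0.08,0],[0.003,-0.12,0],[0.003,-0.16,0],[0.003,-0.2,0],[0.003,-0.225,0],[0.003,-0.242,0],[0.003,-0.242,0]],"roll":[0,0,0,0,0,0,0,0],"grip":[0.05,0.05,0.05,0.05,0.05,0.05,0.05,0.05]}' 30
python3 w.py w10
```

```text
time_s: 26.8
position: [0.4169, 0.1013, 0.1907]
tool_rot: [[-1.0, 0.001, -0.002], [0.001, 1.0, 0.0], [0.002, 0.0, -1.0]]
ft_force: [1.0, 0.2, -2.6]
grip_width: 0.0564
time_s: 27.6
position: [0.4144, -0.141, 0.1906]
tool_rot: [[-1.0, 0.003, -0.002], [0.003, 1.0, 0.001], [0.002, 0.001, -1.0]]
ft_force: [0.0, 1.6, -2.5]
grip_width: 0.0564
27.6 [ 0.4144 -0.141   0.1906] [[-1.0, 0.003, -0.002], [0.003, 1.0, 0.001], [0.002, 0.001, -1.0]] [ -34.4   12.9   95.    -0.    72.3 -124.1] [ 0.04582001  1.59312015 -2.54897441]
[ 0.333 -0.141  0.333] [[0.0, 0.95, 0.32], [1.0, -0.0, -0.0], [0.0, 0.32, -0.95]]
0.89 [325.4 329.4 173.2 206.9]
top-plane circ ((0.5032195448875427, -0.14182749390602112), 0.09781164675951004) [ 0.4056046  -0.20970657] [ 0.58328587 -0.07332372]
0.79 [141.  241.2 132.8 108.3]
top-plane circ ((0.412427693605423, -0.26592278480529785), 0.05087503418326378) [ 0.37604427 -0.31245387] [ 0.4546502  -0.21910056]
0.65 [618.  415.   44.   82.8]
top-plane circ ((0.5676602125167847, 0.10221529752016068), 0.047566384077072144) [0.5241595 0.0748909] [0.61023647 0.12600239]
```

View pics/w10.png

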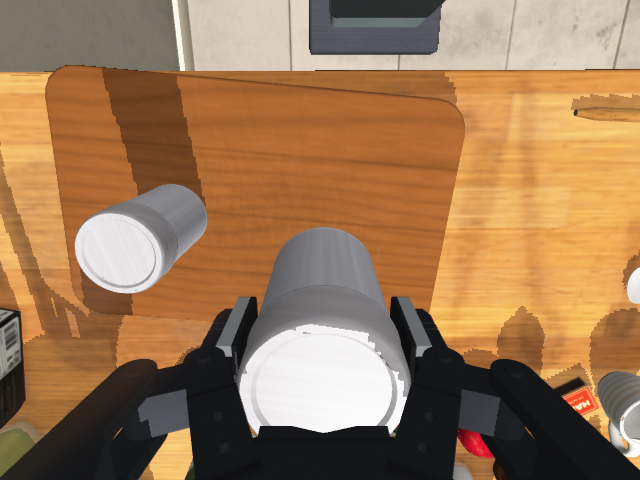

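R stands at (140,240) and L is over the board's right half. Lowering L.

```bash
python3 -m crank '{"slide":[[0,0,0.02],[0,0,0.04],[0,0,0.06],[0,0,0.08],[0,0,0.097],[0,0,0.108],[0,0,0.114],[0,0,0.117]],"roll":[0,0,0,0,0,0,0,0],"grip":[0.05,0.05,0.05,0.05,0.05,0.05,0.05,0.05]}' 30
python3 -m crank '{"slide":[[0,0,0.001],[0,0,0.002],[0,0,0.003],[0,0,0.0035],[0,0,0.004],[0,0,0.0045],[0,0,0.0045],[0,0,0.0045]],"roll":[0,0,0,0,0,0,0,0],"grip":[0.05,0.05,0.05,0.05,0.05,0.05,0.05,0.05]}' 30
```

```text
time_s: 28.5
position: [0.4146, -0.1387, 0.0744]
tool_rot: [[-1.0, -0.0, -0.001], [-0.0, 1.0, 0.001], [0.001, 0.001, -1.0]]
ft_force: [0.1, -0.4, -2.5]
grip_width: 0.0564
time_s: 29.3
position: [0.4148, -0.1395, 0.0703]
tool_rot: [[-1.0, 0.001, -0.0], [0.001, 1.0, -0.0], [0.0, -0.0, -1.0]]
ft_force: [0.1, -0.1, -3.7]
grip_width: 0.0566
```

```bash
python3 -m crank '{"slide":[[0,0,0.0005],[0,0,0.001],[0,0,0.0015],[0,0,0.002],[0,0,0.0022],[0,0,0.0022],[0,0,0.0022],[0,0,0.0022]],"roll":[0,0,0,0,0,0,0,0],"grip":[0.05,0.05,0.05,0.05,0.05,0.05,0.05,0.05]}' 30
```

```text
time_s: 30.1
position: [0.4148, -0.1395, 0.0688]
tool_rot: [[-1.0, 0.001, 0.001], [0.001, 1.0, -0.0], [-0.001, -0.0, -1.0]]
ft_force: [-2.1, 0.5, 8.1]
grip_width: 0.0563
```

```bash
python3 -m crank '{"slide":[[0,0,0],[0,0,0],[0,0,0],[0,0,0],[0,0,0],[0,0,-0.03],[0,0,-0.07],[0,0,-0.12]],"roll":[0,0,0,0,0,0,0,0],"grip":[0.065,0.075,0.085,0.085,0.085,0.085,0.085,0.085]}' 30
python3 -m crank '{"slide":[[0.008,0.05,0],[0.008,0.1,0],[0.008,0.15,0],[0.008,0.2,0],[0.008,0.25,0],[0.008,0.3,0],[0.008,0.35,0],[0.008,0.386,0]],"roll":[0,0,0,0,0,0,0,0],"grip":[0.085,0.085,0.085,0.085,0.085,0.085,0.085,0.085]}' 30
python3 w.py w11
```

```text
time_s: 30.9
position: [0.414, -0.139, 0.1887]
tool_rot: [[-1.0, 0.001, -0.003], [0.001, 1.0, 0.002], [0.003, 0.002, -1.0]]
ft_force: [1.0, -0.0, 0.1]
grip_width: 0.0851
time_s: 31.7
position: [0.4064, 0.2493, 0.1881]
tool_rot: [[-1.0, -0.001, 0.0], [-0.001, 1.0, 0.0], [-0.0, 0.0, -1.0]]
ft_force: [0.5, -0.6, 0.3]
grip_width: 0.085
31.7 [0.4064 0.2493 0.1881] [[-1.0, -0.001, 0.0], [-0.001, 1.0, 0.0], [-0.0, 0.0, -1.0]] [ 17.2  16.8  89.8   0.   73.4 -72.8] [ 0.50754272 -0.57295524  0.26064115]
[0.325 0.249 0.33 ] [[-0.0, 0.95, 0.32], [1.0, 0.0, -0.0], [-0.0, 0.32, -0.95]]
0.92 [318.9 230.6  82.3  99. ]
top-plane circ ((0.40019628405570984, 0.24586321413516998), 0.03553982451558113) [0.36492416 0.21810907] [0.43519574 0.27383336]
0.81 [596.1 326.4  87.8 114.4]
top-plane circ ((0.4780184328556061, 0.45635727047920227), 0.05778125673532486) [0.42888027 0.41283208] [0.52180195 0.4939112 ]
```

View pics/w11.png

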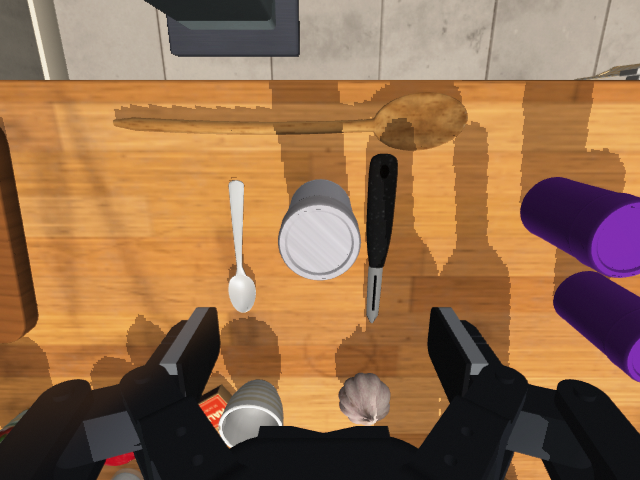

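M is centred, with its lid at (319,241). I grip it with a firmer 40 N... keeping 30 N, since that is the stated harmless value.

```bash
python3 -m crank '{"slide":[[0,0,0.03],[0,0,0.06],[0,0,0.09],[0,0,0.115],[0,0,0.13],[0,0,0.138],[0,0,0.141],[0,0,0.141]],"roll":[0,0,0,0,0,0,0,0],"grip":[0.085,0.085,0.085,0.085,0.085,0.085,0.085,0.07]}' 30
python3 -m crank '{"slide":[[0,0,0],[0,0,0],[0,0,0],[0,0,0],[0,0,0],[0,0,0],[0,0,0],[0,0,0]],"roll":[0,0,0,0,0,0,0,0],"grip":[0.05,0.05,0.05,0.05,0.05,0.05,0.05,0.05]}' 30
python3 -m crank '{"slide":[[0,0,-0.005],[0,0,-0.02],[0,0,-0.04],[0,0,-0.065],[0,0,-0.09],[0,0,-0.115],[0,0,-0.14],[0,0,-0.165]],"roll":[0,0,0,0,0,0,0,0],"grip":[0.05,0.05,0.05,0.05,0.05,0.05,0.05,0.05]}' 30
python3 -m crank '{"slide":[[0,0,-0.02],[0,0,-0.035],[0,0,-0.045],[0,0,-0.05],[0,0,-0.05],[0,0,-0.05],[0,0,-0.05],[0,0,-0.05]],"roll":[0,0,0,0,0,0,0,0],"grip":[0.05,0.05,0.05,0.05,0.05,0.05,0.05,0.05]}' 30
python3 -m crank '{"slide":[[0,0,0],[0,0,0],[0,0,0],[0,0,0],[0,0,0],[0,0,0],[0,0,0],[0,0,0]],"roll":[0,0,0,0,0,0,0,0],"grip":[0.05,0.05,0.05,0.05,0.05,0.05,0.05,0.05]}' 30
python3 f.py; python3 w.py w12
python3 - <<'E'
from h import *
p=get_image("scene");save(p,"s12")
s=observe()["position"]
for z in (s[2]-.047,s[2]-.047+.095):print(proj(p,[s[0],s[1],z]))
save(get_image("top"),"t12")
E
```

```text
time_s: 32.6
position: [0.4073, 0.2463, 0.0474]
tool_rot: [[-1.0, 0.001, 0.0], [0.001, 1.0, 0.0], [-0.0, 0.0, -1.0]]
ft_force: [0.6, -0.3, 1.0]
grip_width: 0.0727
time_s: 33.4
position: [0.4075, 0.2465, 0.0479]
tool_rot: [[-1.0, 0.001, 0.002], [0.001, 1.0, 0.0], [-0.002, 0.0, -1.0]]
ft_force: [0.1, -2.6, 6.6]
grip_width: 0.0561
time_s: 34.2
position: [0.4062, 0.2464, 0.2128]
tool_rot: [[-1.0, 0.001, -0.002], [0.001, 1.0, -0.0], [0.002, -0.0, -1.0]]
ft_force: [0.2, -0.1, -5.6]
grip_width: 0.0564
time_s: 35.0
position: [0.4069, 0.2464, 0.2616]
tool_rot: [[-1.0, 0.001, -0.001], [0.001, 1.0, -0.0], [0.001, -0.0, -1.0]]
ft_force: [0.0, 0.2, -6.2]
grip_width: 0.0563
time_s: 35.8
position: [0.4071, 0.2465, 0.2621]
tool_rot: [[-1.0, 0.001, 0.0], [0.001, 1.0, 0.0], [-0.0, 0.0, -1.0]]
ft_force: [-0.1, -0.2, -6.2]
grip_width: 0.0567
[[-3.650e-01  5.540e-01 -5.151e+00 -1.600e-02  3.200e-02  3.400e-02
   4.070e-01  2.470e-01  2.620e-01]
 [-1.333e+00 -1.260e-01 -6.264e+00 -4.000e-02 -1.300e-02 -9.000e-03
   4.070e-01  2.460e-01  2.620e-01]
 [ 9.770e-01  7.810e-01 -6.775e+00  1.000e-02  3.000e-03 -
[... 297 characters left out ...]
68041 -5.6172568 ]
[0.325 0.246 0.404] [[0.0, 0.95, 0.32], [1.0, -0.0, -0.0], [-0.0, 0.32, -0.95]]
0.75 [545.  204.6 111.3  78.3]
top-plane circ ((0.39799708127975464, 0.4353433847427368), 0.05048167705535889) [0.36669222 0.3870696 ] [0.43271556 0.4841489 ]
0.74 [323.9 328.7 175.7 211.4]
top-plane circ ((0.5410524010658264, 0.24501974880695343), 0.12550657987594604) [0.41593453 0.1566771 ] [0.65179324 0.3355695 ]
0.74 [574.1 289.  112.   86.4]
top-plane circ ((0.4805350601673126, 0.47785866260528564), 0.05987178906798363) [0.43648067 0.42476514] [0.5238481 0.5322265]
[np.float64(240.1142669440194), np.float64(149.65191527423738)]
[np.float64(236.65028164530713), np.float64(98.1278196651968)]
```

View pics/s12.png

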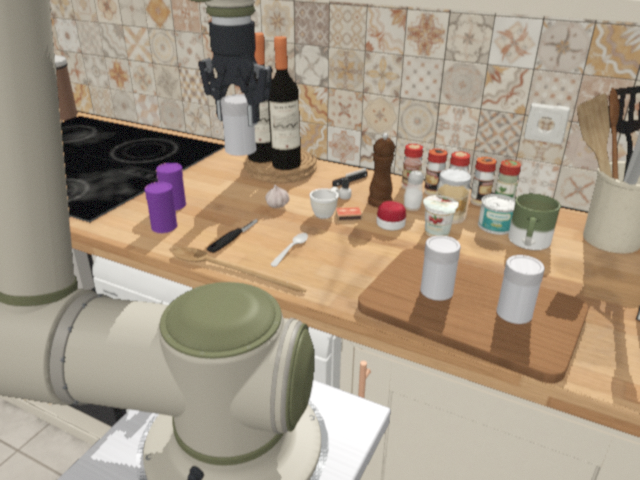

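View pics/w12.png

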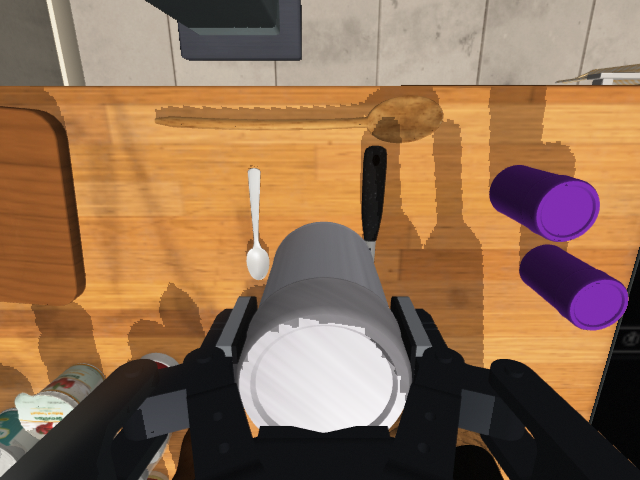

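View pics/t12.png

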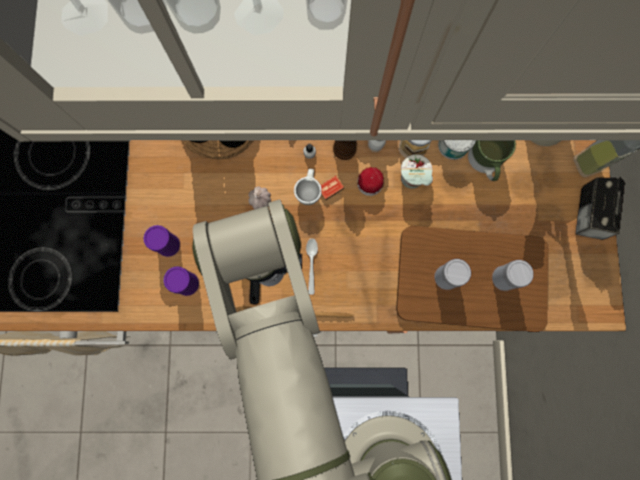

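Both lighter tins stand on the board, at scene pixels (440,268) and (520,290). The heaviest hangs at (238,125), with its underside about 0.21 m up. The bystanders look unmoved.

```bash
python3 -c "
from rig import *
print(close_job())"
```

```text
the job is handed in; nothing more can be done
None
```

I hefted all three tins. The middle one is the heaviest at about 0.63 kg; the left is about 0.32 kg and the right about 0.27 kg.

- **Lighter tins:** I set the right tin and then the left tin down on the chopping board at y = -0.27 and y = -0.14. I lowered each until the wrist force showed contact before opening the gripper.
- **Heaviest tin:** the gripper still holds it at 30 N, upright. The TCP is at z = 0.262, so its underside is about 0.21 m above the worktop.

**Last checks:**
- The wrist reads about -6 N, which agrees with the first heft.
- The pictures show both lighter tins standing on the board.
- The spoons, peeler, garlic, cup and purple look-alikes look unmoved; I judged this by eye and did not measure their positions.
- The job took about 36 s of the 72 s allowed.

No check failed. The only disagreement was in the first tin positions: the camera views differed by up to about 13 mm. I settled that with wrist pictures before each grasp.

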